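Power up the charging bench in order

TASK

Power up the charging bench by pressing with your closed fingertips: first push the raised end of the socket strip's rocker switch fully down, then push the raised end of the power supply's rocker switch fully down, and last press the wide start key on the charger right down and let it spring back. Leave both rockers switched over, do not press the charger's two small round keys, press nothing ahead of its turn, and do not lift, shove or knock anything on the bench.

Things in the scene. Friction and masses are not known exactly. Their poses are not given: they have to be found in the camera images.
- strip: White socket strip fixed to the bench, box 70 (x) x 200 (y) x 45 mm high; origin at the centre of its underside. Two round sockets towards -y; the outer one, at y = -70 mm, holds a black plug 38 mm wide that stands to 82 mm above the bench. Its grey rocker switch lies along y, its ridge at x = 0, y = +56 mm.
- strip_rocker (a joint): Grey rocker on the socket strip, 30 (x) x 48 mm (y): two flat 24 mm wings in a shallow V. The ridge is the hinge, 54 mm above the bench, 9 mm above the housing. 0 = off: +y wing slopes up 0.36 rad (end 8 mm above the ridge), other wing level. 0.36 = fully on: +y wing level at 54 mm. Friction 0.07 N m (3 to 4 N at the wing's end, 12 N near the ridge); stays where left. Starts at 0 to 0.03.
- strip_rocker_end (a point): Point on the top surface of the raised (+y) wing of the strip's rocker, 4 mm short of its free end and 20 mm from the ridge: the place to press. It moves with the rocker; about 61 mm above the bench when off, 54 mm when fully on.
- supply: Aluminium bench power supply, fixed, a box 150 (x) x 150 (y) x 70 mm high; origin at the centre of its underside, grille and dark meter panel on its -x face. Its grey rocker switch lies on top, centred at x = -40 mm, y = 0, along y. A loose battery pack, 45 x 115 x 26 mm, lies on top in the +x half.
- supply_rocker (a joint): Grey rocker on the power supply, 24 (x) x 48 mm (y): two flat 24 mm wings in a shallow V. The ridge is the hinge, 79 mm above the bench, 9 mm above the housing. 0 = off: -y wing slopes up 0.36 rad (end 8 mm above the ridge), other wing level. 0.36 = fully on: -y wing level at 79 mm. Friction 0.07 N m (3 to 4 N at the wing's end, 12 N near the ridge); stays where left. Starts at 0 to 0.03.
- supply_rocker_end (a point): Point on the top surface of the raised (-y) wing of the supply's rocker, 4 mm short of its free end and 20 mm from the ridge: the place to press. Moves with the rocker; about 86 mm above the bench when off, 79 mm when fully on.
- charger: Black battery charger standing loose on rubber feet, 0.7 to 1.2 kg, a box 130 (x) x 170 (y) x 50 mm high with a green display on top in the +x half and a row of three grey keys in the -x half; origin at the centre of its underside. The keys stand 8 mm above its top, at x = -35 mm: the wide start key at y = +56 mm, the two small round ones at y = 0 and y = -52 mm.
- start_key (a joint): Charger's start key, the wide bar-shaped one, 18 (x) x 34 (y) mm. 0 = up, 0.004 = fully down (m). Springs back; 1.5 N to start, about 4 N fully down.
- start_key_top (a point): Centre of the top face of the start key, 58 mm above the bench when up; moves with the key.
- mid_key (a joint): Small round charger key (14 mm across) in the middle of the row, not to be pressed. 0 = up, 0.004 = fully down (m).
- end_key (a joint): Small round charger key (14 mm across) at the end of the row, not to be pressed. 0 = up, 0.004 = fully down (m).
- pack: Loose blue battery pack, 45 (x) x 115 (y) x 26 mm, lying on the power supply; origin under its centre. To be left alone.
- screwdriver: Loose screwdriver lying on the bench on the robot's side of the devices; to be left alone. About 200 mm long, lying roughly along world y, under 40 mm high.
- transmitter: Loose grey radio transmitter, 110 (x) x 170 (y) mm, 79 mm high over its handle bar, beyond the devices; origin under its centre. To be left alone.
- board: Loose green connector board, 50 (x) x 70 (y) x 23 mm, beyond the devices; origin under its centre. To be left alone.
Mind the look-alikes: they are no part of the job. Leave any blue look-alike of the charger alone.

How it is judged (in metres and radians):
On the way, in this order (a step that is already met when the one before it is completed fails the run):
1. the socket strip's rocker is pushed fully on (value of joint strip_rocker above 0.3 rad), for 0.2 s.
2. then the power supply's rocker is pushed fully on (value of joint supply_rocker above 0.3 rad), for 0.2 s.
3. then the start key is pressed down (value of joint start_key above 0.003 m and contact force between the fingers and start_key above 0.5 N), for 0.1 s.
At the end, for the whole second after the job is handed in: Both rockers are on (above 0.30 of 0.36 rad), all three charger keys are up (within 1 mm), the charger stands flat within 20 mm of where it was, the battery pack, screwdriver, transmitter and board lie within 20 mm of where they were, and all is at rest (value of joint each of strip_rocker, supply_rocker above 0.3 rad and value of joint each of start_key, mid_key, end_key below 0.001 m and distance of each of charger, pack, screwdriver, transmitter, board from where it was at the start of the episode below 0.02 m and angle between charger's own z axis and vertical below 0.05 rad and linear speed of each of charger, pack, screwdriver, transmitter, board below 0.02 m/s); the robot touches nothing.
It fails at once if the power supply's rocker is pushed over before the socket strip's rocker is on (value of joint supply_rocker above 0.18 rad and value of joint strip_rocker below 0.25 rad).
It fails at once if the start key is pressed before both rockers are on (value of joint start_key above 0.002 m and value of joint any of strip_rocker, supply_rocker below 0.25 rad).
It fails at once if one of the charger's small round keys is pressed (value of joint any of mid_key, end_key above 0.002 m).
It fails at once if the charger is lifted, tipped or shoved away (distance of charger from where it was at the start of the episode above 0.02 m or angle between charger's own z axis and vertical above 0.1 rad).
It fails at once if a bystander is lifted or knocked away (distance of any of pack, screwdriver, transmitter, board from where it was at the start of the episode above 0.02 m).
It also fails if it takes over 48 s, if anything falls off the work surface, if the arm or the gripper's body presses on something with over 40 N, if the wrist force passes 120 N, or if a joint passes its speed limit or range.

ROBOT

A 7-joint arm with a two-finger parallel gripper is mounted at the origin on the work surface. World frame = base frame: x ahead of the robot, y to its left, z up, the work surface at z = 0. Lengths are in m, angles in degrees, forces in N, time in s.
With the tool pointing down it reaches from about 0.425 to 0.875 m from the base axis. Payload 4.7 kg.
Tool frame: the origin (TCP) lies at the very end of the fingers, on their centre line; the grasp point (between the pads) lies 19 mm behind it; z points along the fingers, y is the line along which they close (so a half turn about z gives the same grasp; the last joint's range is limited). The gripper opens to 87 mm and grips with 3 to 60 N. Pads are 19 mm wide; open, the fingers measure 117 mm over their backs; the gripper's body (75 mm by 190 mm) begins 51 mm behind the grasp point.
Start: joints at [77.642, 18.392, -4.016, 83.108, 1.295, 78.541, -3.26], TCP at [0.148, -0.633, 0.223] pointing down, gripper open.
Joint ranges: [-163.93, 163.93], [-17.29, 119.83], [-79.2, 71.16], [3.27, 140.29], [-89.18, 269.18], [5.43, 117.66], [-154.24, 154.24]. Speed limits (degrees/s): [147.25, 147.25, 180, 180, 180, 180, 180].

INTERFACE

Orientations are given as [roll, pitch, yaw] about the fixed x, y, z axes, in that order (R = Rz(yaw) Ry(pitch) Rx(roll)).
In Python, from cell import get_obs, eyes, env gives the robot as it stands.
- The arm moves only by the tool servo_tool, never from a script. Its argument "series" is a list that holds one entry, the list of rows, each a list of 7 numbers: the shift along the tool's x, y, z in units of 300 mm (1.0 is 300 mm), then the turn, a rotation vector about the tool's x, y, z in units of pi rad (1.0 is pi rad), then the opening, from 0 (shut) to 1 (fully open). In form: [[[tx, ty, tz, wx, wy, wz, gripper], ...]]. A call has 1 to 12 rows; each row is the pose to reach, as a shift and turn from the pose commanded when the call began, along the tool's axes at that moment, turning the shorter way round; what a row does not reach only later rows make up. A row lasts 1/12 s, in which the tool goes at most 41.7 mm and 7.16 degrees, less where a joint would pass 70% of its speed; a pose out of reach is approached as far as the arm can. A call with a number of a shift or a turn outside -1 to 1 is refused whole. A call with a gripper value outside its range is refused whole. The fingers move at their own pace and stop on an object; "grip_force" is the grip in N (left out, the last holds). Time passes only in rows, so rows that repeat a pose let the fingers close. It gives the time, the measured TCP pose, the force, the opening and the grip force at its end, in the units of the state.
- get_obs(): the state, without advancing time (a new reading comes with each control period).
- eyes.read_camera(name): name is "side" or "top"; returns a dict with "frame" (384x512x3 uint8, red, green, blue), "depth" (384x512 float32, m along the optical axis (not along the pixel's ray), 0 where there is no reading), "fx", "fy", "cx", "cy" (pixels), "origin" and "rotation" of the camera in the world. Camera axes: x right, y down, z forward; pixel columns grow to the right and rows downward; lengths in m; the calibration is good to about 2 mm. A picture is of the moment at which its call begins.
- env.sign_off(): hands the job in; it is judged then, once.
The state is a dict: "time_s": time; "qpos": joint angles; "joint_velocities": joint speeds; "effort": joint torques, N m; "tool_pos": TCP position; "tool_rot": TCP orientation; "force": force on the tool from outside, world axes, zero at the start; "wrist_torque": the same for the moment, N m; "grip_width": finger opening in m; "grasp_force": force on a finger pad.
Only numpy, scipy, OpenCV 4.12 (cv2) and the standard library are available. Lean on these libraries where they do the work, as an engineer would, in place of code of your own. Each camera call takes 0.05 s, during which the arm holds its last target. There are 200 camera calls.

## Working session

There is one attempt and no reset: what is moved stays moved. The work goes in short steps, Python scripts to look and compute and a tool call to move; the robot and the scene stay as the last step left them, time stands still between calls to the robot, and variables do not carry over. Pictures are saved under pics/ and viewed, at most 10 in all, crops included, and the job is handed in when it is done.

Besides the shell and the picture viewer there is one more tool, called by a JSON object that holds its "fn" and its "kwargs", one argument or row to a line. servo_tool: Moves the arm, as the interface text tells. Shifts and turns lie within -1 to 1; 1 stands for 300 mm of shift or pi rad of turn. Its arguments: {"type":"object","properties":{"series":{"type":"array"},"grip_force":{"type":"number"}},"required":["series"]}

```bash
mkdir -p pics
cat > h.py <<'E'
import numpy as np, cv2
from cell import get_obs, eyes, env
def cam(n):
    c=eyes.read_camera(n); return c
def pts(c):
    d=c["depth"]; v,u=np.mgrid[:d.shape[0],:d.shape[1]]
    P=np.stack([(u-c["cx"])/c["fx"]*d,(v-c["cy"])/c["fy"]*d,d],-1)
    return P@np.array(c["rotation"]).T+np.array(c["origin"])
E
python3 - <<'E'
from h import *
for n in("top","side"):
    c=cam(n); cv2.imwrite(f"pics/{n}0.png",cv2.resize(c["frame"][:,:,::-1],(800,600),interpolation=cv2.INTER_CUBIC))
    np.savez(f"{n}0.npz",**c); print(n,c["origin"],c["rotation"],c["fx"],c["cx"],c["cy"])
o=get_obs();print(o)
E
```

```text
top [ 0.35129533 -0.05362375  1.49042665] [-172.42795568    1.07655084  -89.57352241] 476.2338085671054 258.44282556655753 191.55888279299256
side [0.1720835  0.68127296 0.85661938] [-133.47430575    0.22861617 -153.24638096] 398.462630240348 261.54154906823385 203.876072828134
{'time_s': 0.1, 'qpos': array([77.64023871, 18.43511008, -4.01429741, 83.16918586,  1.29609613,
       78.54285585, -3.26141302]), 'joint_velocities': array([-0.00087291, -0.10139003,  0.07993676, -0.07890854,  0.05170943,
       -0.02496545, -0.0529668 ]), 'effort': array([-2.74313470e-04, -4.92571020e+01, -4.05660588e-01, -3.13395703e+01,
       -6.39420468e-02,  3.94858432e-02,  8.54510813e-05]), 'tool_pos': array([ 0.1478834 , -0.6324216 ,  0.22155621]), 'tool_rot': array([-1.79898141e+02,  7.10250257e-03,  1.31670250e+01]), 'force': array([ 0.0439453 ,  0.41192952, -0.38296341]), 'wrist_torque': array([ 0.02588274,  0.01784407, -0.01100755]), 'grasp_force': 0.0, 'grip_width': 0.08687856885565504}
```

View pics/top0.png

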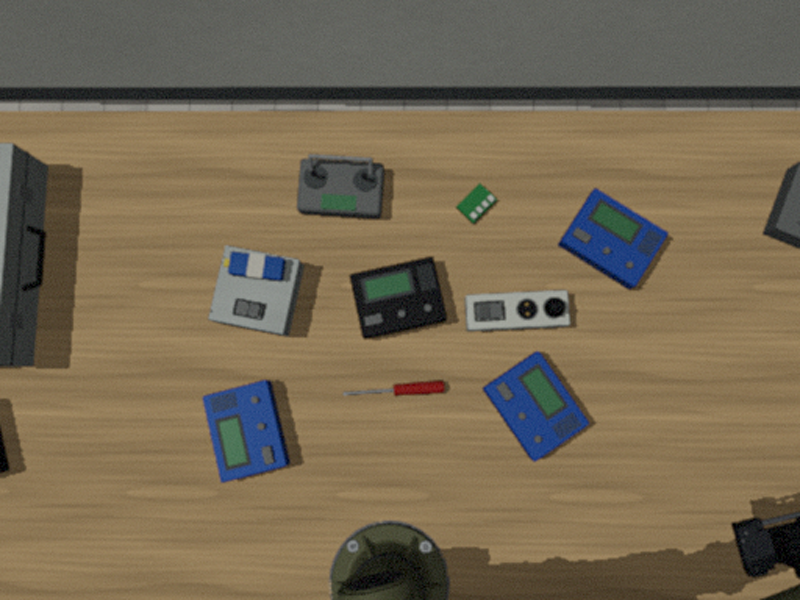

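View pics/side0.png

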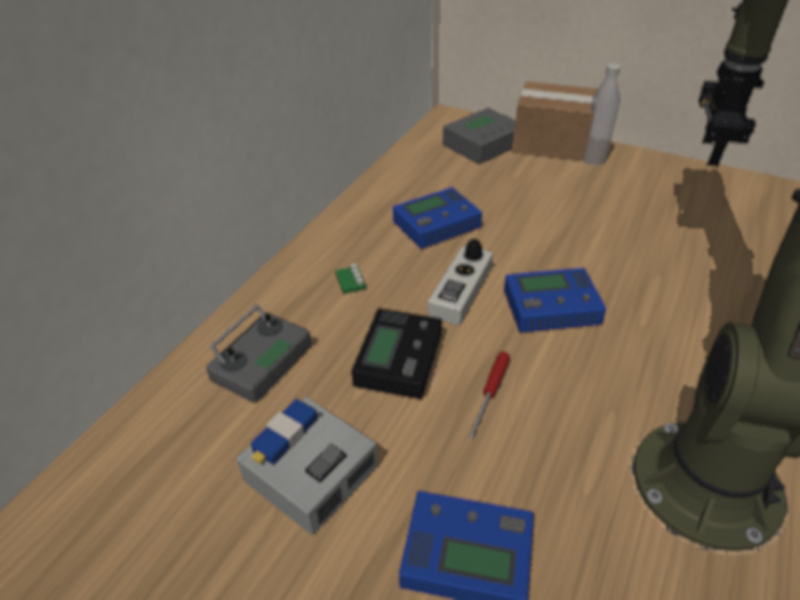

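The top view (800x600 scale) shows the strip rocker at (490,311), the supply rocker at (249,309), and the black charger's start key at (373,320) with its small keys at (401,313) and (428,308). The screwdriver is at (400,389). The side view agrees with this.

```bash
cat >> h.py <<'E'
from scipy.spatial.transform import Rotation as R
def rot(c): return R.from_euler("xyz",c["rotation"],degrees=True).as_matrix()
def pts(c):
    d=c["depth"]; v,u=np.mgrid[:d.shape[0],:d.shape[1]]
    P=np.stack([(u-c["cx"])/c["fx"]*d,(v-c["cy"])/c["fy"]*d,d],-1)
    return P@rot(c).T+np.array(c["origin"])
def ray(c,u,v,z):
    d=rot(c)@np.array([(u-c["cx"])/c["fx"],(v-c["cy"])/c["fy"],1.]); o=np.array(c["origin"])
    return o+d*(z-o[2])/d[2]
def rect(xy):
    (cx,cy),(w,h),a=cv2.minAreaRect((xy*1000).astype(np.float32)); return np.round([cx,cy,w,h,a],1)
E
python3 - <<'E'
from h import *
c=dict(np.load("top0.npz")); P=pts(c); f=c["frame"]
big=cv2.resize(f[:,:,::-1],None,fx=5,fy=5,interpolation=cv2.INTER_CUBIC)
# crop boxes in 512 px: u,v
crops=[big[v*5:(v+52)*5,u*5:(u+76)*5] for u,v in((295,175),(130,160),(222,165))]
im=np.vstack([np.hstack(crops[:2]),np.hstack([crops[2],crops[2]*0])]);print(im.shape)
cv2.imwrite("pics/crops.png",im)
s=0.64
for n,(u0,v0,u1,v1),z in(("strip",(455,285,580,335),.045),("supply",(200,240,310,345),.07),("charger",(340,250,455,345),.05)):
    sl=np.s_[int(v0*s):int(v1*s),int(u0*s):int(u1*s)]
    p=P[sl].reshape(-1,3); 
    m=(abs(p[:,2]-z)<.012)
    print(n,m.sum(),np.median(p[m,2]),rect(p[m,:2]), np.std(p[m,2]))
tab=P[220:240,200:300,2];print(np.median(tab),tab.std())
E
```

```text
(520, 760, 3)
strip 1315 0.04505303134554328 [ 525.2 -246.7   71.2  200.8    3.3] 0.004092548335165251
supply 1844 0.06982611154480078 [559.4 266.9 153.1 151.4  78.9] 0.003931658350324671
charger 2327 0.04964204309776421 [549.5 -12.5 130.9 170.1  12.9] 0.0034806925770335968
-0.00048429060758736764 0.06669264510294609
```

View pics/crops.png

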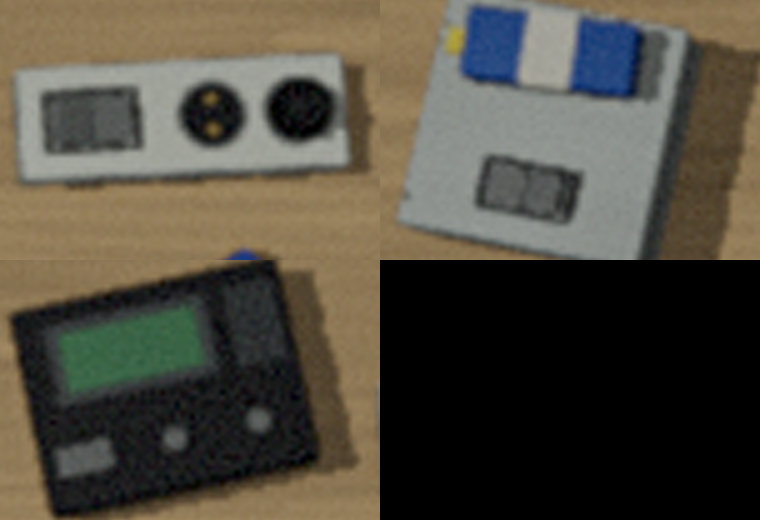

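```bash
cat >> h.py <<'E'
def go(x,y,z,yaw):
    o=get_obs(); A=R.from_euler("xyz",o["tool_rot"],degrees=True); B=R.from_euler("xyz",[180,0,yaw],degrees=True)
    t=A.inv().apply(np.array([x,y,z])-o["tool_pos"])/.3; w=(A.inv()*B).as_rotvec()/np.pi
    print(np.round(t,4),np.round(w,4), "rows",np.linalg.norm(t)*300/41.7,np.linalg.norm(w)*180/7.16, "F",np.round(o["force"],1),"pos",np.round(o["tool_pos"],4),o["time_s"])
E
python3 - <<'E'
from h import *
c=dict(np.load("top0.npz"))
def loc(o,yaw,p): t=np.radians(yaw); return np.array([o[0]+p[0]*np.cos(t)-p[1]*np.sin(t),o[1]+p[0]*np.sin(t)+p[1]*np.cos(t)])
for n,uv,z,o,yaw,l0,l1 in(("strip",(313.4,199),.056,(525.2,-246.7),3.3,(0,56),(0,76)),("supply",(159.6,197.8),.081,(559.4,266.9),-11.1,(-40,0),(-40,-20)),("key",(238.8,204.4),.058,(549.5,-12.5),12.9,(-35,56),(-35,56))):
    print(n,ray(c,*uv,z)*1000,loc(o,yaw,l0),"press",loc(o,yaw,l1))
go(.36,-.40,.223,53); go(.521,-.171,.13,93.3)
E
```

```text
strip [ 519.91146017 -191.75532997   56.        ] [ 521.97641449 -190.79285827] press [ 520.82513395 -170.82602194]
supply [518.17934808 269.96684898  81.        ] [520.14829344 274.60087866] press [516.29785411 254.97502538]
key [502.0421662  33.8745617  58.       ] [502.88135171  34.27287281] press [502.88135171  34.27287281]
[ 0.8649 -0.5933 -0.0039] [-6.000e-04 -2.000e-04 -2.213e-01] rows 7.545971894952257 5.563283086280423 F [ 0.   0.4 -0.4] pos [ 0.1479 -0.6324  0.2216] 0.1
[ 1.5614 -1.2138  0.3072] [-5.000e-04 -4.000e-04 -4.452e-01] rows 14.398646173326634 11.19176472494381 F [ 0.   0.4 -0.4] pos [ 0.1479 -0.6324  0.2216] 0.1
```

{"fn": "servo_tool", "kwargs": {
  "series": [
    [[0.2,-0.14,0,0,0,-0.05,0],[0.4,-0.28,0,0,0,-0.1,0],[0.6,-0.42,0,0,0,-0.15,0],[0.8,-0.55,0,0,0,-0.2,0],[0.865,-0.593,0,0,0,-0.221,0],[0.865,-0.593,0,0,0,-0.221,0],[0.865,-0.593,0,0,0,-0.221,0],[0.865,-0.593,0,0,0,-0.221,0],[0.865,-0.593,0,0,0,-0.221,0]]
  ],
  "grip_force": 20
}}

```text
time_s: 0.85
tool_pos: [0.3654, -0.3945, 0.2226]
tool_rot: [180.0, -0.2, 53.6]
force: [-0.3, 0.0, -0.9]
grip_width: 0.0351
grasp_force: 0.0
```

Run:
```python
from h import *
go(.521,-.171,.12,93.3)
# supply rocker refine: height above housing in supply-local frame
c=dict(np.load("top0.npz")); P=pts(c).reshape(-1,3); t=np.radians(-11.1)
d=P[:,:2]-[.5594,.2669]; l=np.stack([d[:,0]*np.cos(t)+d[:,1]*np.sin(t),-d[:,0]*np.sin(t)+d[:,1]*np.cos(t)],1)*1000
m=(abs(l[:,0]+40)<22)&(abs(l[:,1])<40)
print("z-high rect",rect(l[m&(P[:,2]>.0755)]/1000))
m2=(abs(l[:,0])<85)&(abs(l[:,1])<85)&(abs(P[:,2]-.07)<.006); print(rect(l[m2]/1000),np.percentile(l[m2],[1,99],axis=0))
g=c["frame"].reshape(-1,3).mean(1); mm=m&(g<np.median(g[m2])*.75)
print("dark",np.round(l[mm].mean(0),1),rect(l[mm]/1000))
```

```text
[ 0.9065 -0.0257  0.3447] [ 0.0004 -0.0009 -0.2208] rows 6.979254754642486 5.551240991119683 F [-0.3  0.  -0.9] pos [ 0.3654 -0.3945  0.2226] 0.85
z-high rect [-39.5  -1.6  32.7  76.7   2.5]
[  0.5  -0.7 150.4 151.    0.4] [[-73.69469915 -75.00617528]
 [ 73.99103575  73.1614225 ]]
dark [-39.8  -2.6] [-38.9  -1.2  34.3  60.8   0.5]
```

{"fn": "servo_tool", "kwargs": {
  "series": [
    [[0.2,0,0,0,0,-0.05,0],[0.4,0,0.05,0,0,-0.1,0],[0.6,-0.01,0.15,0,0,-0.15,0],[0.8,-0.02,0.25,0,0,-0.2,0],[0.9065,-0.0257,0.3447,0,0,-0.221,0],[0.9065,-0.0257,0.3447,0,0,-0.221,0],[0.9065,-0.0257,0.3447,0,0,-0.221,0],[0.9065,-0.0257,0.3447,0,0,-0.221,0],[0.9065,-0.0257,0.3447,0,0,-0.221,0],[0.9065,-0.0257,0.3447,0,0,-0.221,0]]
  ]
}}

```text
time_s: 1.68
tool_pos: [0.5173, -0.1798, 0.1188]
tool_rot: [-179.9, 0.0, 92.7]
force: [-0.3, -0.4, -0.8]
grip_width: 0.0004
grasp_force: 0.0
```

Run:
```python
from h import *
go(.521,-.171,.068,93.3); print(get_obs()["grip_width"])
```

```text
[0.0287 0.0138 0.1692] [-0.0004  0.0001 -0.0032] rows 1.2386836267021895 0.08185583356213276 F [-0.3 -0.4 -0.8] pos [ 0.5173 -0.1798  0.1188] 1.6833
0.00039566267348084056
```

{"fn": "servo_tool", "kwargs": {
  "series": [
    [[0,0,0,0,0,0,0],[0,0,0,0,0,0,0],[0,0,0,0,0,0,0]]
  ]
}}

```text
time_s: 1.93
tool_pos: [0.5176, -0.1808, 0.1198]
tool_rot: [180.0, 0.1, 92.6]
force: [-0.3, 0.3, -0.2]
grip_width: 0.0007
grasp_force: 0.0
```

Run:
```python
from h import *
go(.521,-.171,.068,93.3)
```

```text
[0.0324 0.0126 0.1728] [ 0.0002  0.0004 -0.0041] rows 1.2678489039931597 0.10403907451940211 F [-0.3  0.3 -0.2] pos [ 0.5176 -0.1808  0.1198] 1.9333
```

{"fn": "servo_tool", "kwargs": {
  "series": [
    [[0.032,0.0126,0,0,0,-0.004,0],[0.032,0.0126,0.08,0,0,-0.004,0],[0.032,0.0126,0.14,0,0,-0.004,0],[0.032,0.0126,0.173,0,0,-0.004,0],[0.032,0.0126,0.173,0,0,-0.004,0],[0.032,0.0126,0.173,0,0,-0.004,0],[0.032,0.0126,0.173,0,0,-0.004,0]]
  ]
}}

```text
time_s: 2.52
tool_pos: [0.5221, -0.1692, 0.0683]
tool_rot: [179.9, 0.0, 93.5]
force: [-1.0, 0.2, -0.0]
grip_width: 0.0007
grasp_force: 0.0
```

Run:
```python
from h import *
go(.521,-.171,.054,93.3)
```

```text
[-0.0056 -0.004   0.0476] [0.0005 0.0002 0.0008] rows 0.346064813235203 0.02476967497639603 F [-1.   0.2 -0. ] pos [ 0.5221 -0.1692  0.0683] 2.5167
```

Descend gradually to 54 mm.

{"fn": "servo_tool", "kwargs": {
  "series": [
    [[-0.005,-0.004,0.01,0,0,0,0],[-0.005,-0.004,0.02,0,0,0,0],[-0.005,-0.004,0.03,0,0,0,0],[-0.005,-0.004,0.04,0,0,0,0],[-0.005,-0.004,0.048,0,0,0,0],[-0.005,-0.004,0.048,0,0,0,0],[-0.005,-0.004,0.048,0,0,0,0]]
  ]
}}

```text
time_s: 3.1
tool_pos: [0.5209, -0.17, 0.0542]
tool_rot: [180.0, 0.0, 93.5]
force: [-2.3, 3.1, 11.7]
grip_width: 0.0003
grasp_force: 5.9
```

{"fn": "servo_tool", "kwargs": {
  "series": [
    [[0,0,0.004,0,0,0,0],[0,0,0.007,0,0,0,0],[0,0,0.007,0,0,0,0],[0,0,0.007,0,0,0,0]]
  ]
}}

```text
time_s: 3.43
tool_pos: [0.521, -0.17, 0.054]
tool_rot: [180.0, 0.1, 93.5]
force: [-7.6, 4.8, 23.7]
grip_width: 0.0005
grasp_force: 12.1
```

{"fn": "servo_tool", "kwargs": {
  "series": [
    [[0,0,-0.05,0,0,0,0],[0,0,-0.15,0,0,0,0],[0,0,-0.28,0,0,0,0],[0.13,0,-0.35,0,0,0,0],[0.26,0,-0.35,0,0,0,0],[0.39,0,-0.35,0,0,0,0],[0.52,0,-0.35,0,0,0,0],[0.65,0,-0.35,0,0,0,0],[0.7,0,-0.35,0,0,0,0],[0.7,0,-0.35,0,0,0,0],[0.7,0,-0.35,0,0,0,0]]
  ]
}}

```text
time_s: 4.35
tool_pos: [0.5073, 0.0392, 0.1554]
tool_rot: [-180.0, 0.1, 93.6]
force: [-0.4, -1.3, -0.3]
grip_width: 0.0005
grasp_force: 0.0
```

Run:
```python
from h import *
go(.5163,.254,.13,78.9)
ims=[]
for n,(u,v,w,h) in(("top",(295,175,76,52)),("side",(265,145,76,80))):
    c=cam(n); ims.append(cv2.resize(c["frame"][v:v+h,u:u+w,::-1],None,fx=5,fy=5,interpolation=cv2.INTER_CUBIC)[:260 if n=="top" else 400])
ims[0]=cv2.copyMakeBorder(ims[0],0,140,0,0,cv2.BORDER_CONSTANT)
cv2.imwrite("pics/strip1.png",np.hstack(ims))
```

```text
[0.7128 0.0748 0.0839] [-0.      0.0004  0.0815] rows 5.191570299062048 2.050091495106371 F [-0.4 -1.3 -0.3] pos [0.5073 0.0392 0.1554] 4.35
```

View pics/strip1.png

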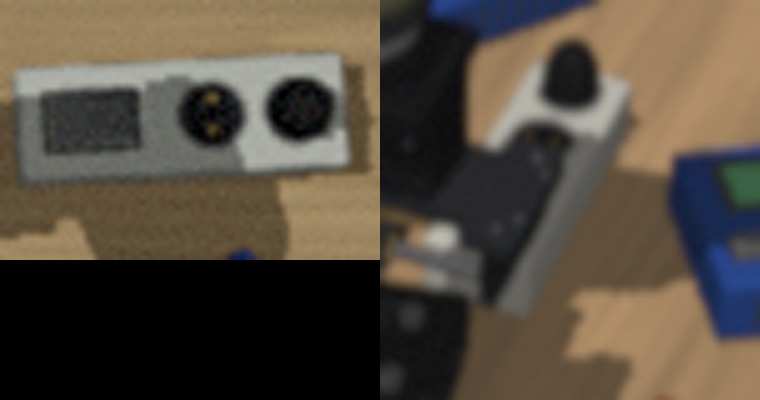

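The strip is in the arm's shadow in the top crop and hidden in the side crop; its rocker is at about (92,120). I'll move on to hover over the supply and check the wings by depth from there.

{"fn": "servo_tool", "kwargs": {
  "series": [
    [[0.13,0.01,0,0,0,0.03,0],[0.26,0.03,0,0,0,0.06,0],[0.39,0.05,0,0,0,0.08,0],[0.52,0.07,0.02,0,0,0.08,0],[0.65,0.074,0.06,0,0,0.08,0],[0.71,0.074,0.08,0,0,0.08,0],[0.71,0.074,0.08,0,0,0.08,0],[0.71,0.074,0.08,0,0,0.08,0],[0.71,0.074,0.08,0,0,0.08,0]]
  ]
}}

```text
time_s: 5.2
tool_pos: [0.5179, 0.2502, 0.1313]
tool_rot: [180.0, 0.1, 78.9]
force: [0.3, 0.2, 0.5]
grip_width: 0.0004
grasp_force: 0.0
```

Run:
```python
from h import *
t=np.radians(3.3)
def prof(c):
    P=pts(c).reshape(-1,3); d=P[:,:2]-[.5252,-.2467]
    l=np.stack([d[:,0]*np.cos(t)+d[:,1]*np.sin(t),-d[:,0]*np.sin(t)+d[:,1]*np.cos(t)],1)*1000
    return [round(float(np.median(P[(abs(l[:,0])<11)&(abs(l[:,1]-y)<4),2])*1000),1) for y in (36,44,52,60,68,76)]
print(prof(dict(np.load("top0.npz"))),prof(cam("top")))
go(.5163,.254,.093,78.9)
```

```text
[55.0, 55.5, 51.9, 54.6, 56.3, 60.6] [59.9, 56.8, 54.0, 52.6, 53.2, 52.2]
[ 0.0121 -0.0085  0.1285] [ 0.0002  0.0005 -0.0005] rows 0.9305577566998657 0.017082471704470525 F [-0.5 -0.2  0.4] pos [0.5181 0.25   0.1316] 5.25
```

Depth confirms the strip rocker is switched over. Next is the supply.

{"fn": "servo_tool", "kwargs": {
  "series": [
    [[0.012,-0.0085,0.04,0,0,0,0],[0.012,-0.0085,0.08,0,0,0,0],[0.012,-0.0085,0.128,0,0,0,0],[0.012,-0.0085,0.128,0,0,0,0],[0.012,-0.0085,0.128,0,0,0,0],[0.012,-0.0085,0.128,0,0,0,0]]
  ]
}}

```text
time_s: 5.75
tool_pos: [0.515, 0.2568, 0.0931]
tool_rot: [-180.0, 0.0, 79.0]
force: [0.3, 0.2, -0.1]
grip_width: 0.0002
grasp_force: 0.0
```

Run:
```python
from h import *
go(.5163,.254,.079,78.9)
```

```text
[-0.0082  0.0061  0.0469] [-0.0001  0.0001  0.0008] rows 0.34542229495220617 0.020471968600816244 F [ 0.3  0.2 -0.1] pos [0.515  0.2568 0.0931] 5.75
```

{"fn": "servo_tool", "kwargs": {
  "series": [
    [[-0.008,0.006,0,0,0,0,0],[-0.008,0.006,0.01,0,0,0,0],[-0.008,0.006,0.02,0,0,0,0],[-0.008,0.006,0.03,0,0,0,0],[-0.008,0.006,0.04,0,0,0,0],[-0.008,0.006,0.048,0,0,0,0],[-0.008,0.006,0.048,0,0,0,0],[-0.008,0.006,0.048,0,0,0,0]]
  ]
}}

```text
time_s: 6.42
tool_pos: [0.5168, 0.2531, 0.0794]
tool_rot: [180.0, 0.1, 79.0]
force: [-1.3, -5.2, 6.9]
grip_width: 0.0007
grasp_force: 3.6
```

{"fn": "servo_tool", "kwargs": {
  "series": [
    [[0,0,0.004,0,0,0,0],[0,0,0.008,0,0,0,0],[0,0,0.008,0,0,0,0],[0,0,0.008,0,0,0,0]]
  ]
}}

```text
time_s: 6.75
tool_pos: [0.5169, 0.2531, 0.0791]
tool_rot: [179.9, 0.2, 79.0]
force: [-6.4, -7.9, 21.3]
grip_width: 0.0001
grasp_force: 10.5
```

{"fn": "servo_tool", "kwargs": {
  "series": [
    [[0,0,-0.05,0,0,0,0],[0,0,-0.15,0,0,0,0],[0,0,-0.25,0,0,0,0],[0,0,-0.25,0,0,0,0],[0,0,-0.25,0,0,0,0],[0,0,-0.25,0,0,0,0]]
  ]
}}

```text
time_s: 7.25
tool_pos: [0.5159, 0.2543, 0.1507]
tool_rot: [-180.0, 0.0, 79.1]
force: [-1.0, -0.2, 0.1]
grip_width: 0.0003
grasp_force: 0.0
```

Run:
```python
from h import *
go(.5029,.0343,.13,12.9)
```

```text
[-0.7281  0.0968  0.069 ] [-2.000e-04  2.000e-04  3.676e-01] rows 5.307137650847018 9.24072567260693 F [-1.  -0.2  0.1] pos [0.5159 0.2543 0.1507] 7.25
```

{"fn": "servo_tool", "kwargs": {
  "series": [
    [[-0.08,0.01,0,0,0,0.038,0],[-0.16,0.02,0,0,0,0.076,0],[-0.24,0.03,0,0,0,0.114,0],[-0.32,0.04,0,0,0,0.152,0],[-0.4,0.05,0,0,0,0.19,0],[-0.48,0.06,0,0,0,0.228,0],[-0.56,0.07,0,0,0,0.266,0],[-0.64,0.08,0,0,0,0.304,0],[-0.72,0.09,0.03,0,0,0.342,0],[-0.728,0.097,0.069,0,0,0.3676,0],[-0.728,0.097,0.069,0,0,0.3676,0],[-0.728,0.097,0.069,0,0,0.3676,0]]
  ]
}}

```text
time_s: 8.25
tool_pos: [0.502, 0.0345, 0.1291]
tool_rot: [-179.9, 0.2, 13.0]
force: [-0.2, 0.7, 0.6]
grip_width: 0.0003
grasp_force: 0.0
```

Run:
```python
from h import *
t=np.radians(-11.1)
def prof(c):
    P=pts(c).reshape(-1,3); d=P[:,:2]-[.5594,.2657]
    l=np.stack([d[:,0]*np.cos(t)+d[:,1]*np.sin(t),-d[:,0]*np.sin(t)+d[:,1]*np.cos(t)],1)*1000
    return [round(float(np.median(P[(abs(l[:,0]+40)<8)&(abs(l[:,1]-y)<4),2])*1000),1) for y in (-20,-12,-4,4,12,20)]
print(prof(dict(np.load("top0.npz"))),prof(cam("top")))
go(.5029,.0343,.066,12.9)
```

```text
[83.6, 83.9, 79.8, 76.8, 80.7, 77.9] [78.0, 80.0, 77.9, 77.4, 82.2, 85.8]
[0.0003 0.0038 0.2133] [-0.0005  0.0005  0.001 ] rows 1.5345161221398014 0.03159075547854175 F [0.2 0.1 0.6] pos [0.5027 0.0353 0.13  ] 8.3
```

The supply rocker is over too. Now I'll descend onto the start key.

{"fn": "servo_tool", "kwargs": {
  "series": [
    [[0,0.003,0.06,0,0,0,0],[0,0.003,0.12,0,0,0,0],[0,0.003,0.18,0,0,0,0],[0,0.003,0.21,0,0,0,0],[0,0.003,0.21,0,0,0,0],[0,0.003,0.21,0,0,0,0]]
  ]
}}

```text
time_s: 8.8
tool_pos: [0.5036, 0.0343, 0.068]
tool_rot: [-180.0, 0.0, 13.0]
force: [-0.1, 0.4, 0.2]
grip_width: 0.0005
grasp_force: 0.0
```

Run:
```python
from h import *
go(.5029,.0343,.054,12.9)
```

```text
[-0.0024 -0.0006  0.0468] [-0.0002  0.0001  0.0006] rows 0.3370231881247692 0.015172734527552365 F [-0.1  0.4  0.2] pos [0.5036 0.0343 0.068 ] 8.8
```

{"fn": "servo_tool", "kwargs": {
  "series": [
    [[-0.002,0,0.01,0,0,0,0],[-0.002,0,0.02,0,0,0,0],[-0.002,0,0.03,0,0,0,0],[-0.002,0,0.04,0,0,0,0],[-0.002,0,0.048,0,0,0,0],[-0.002,0,0.048,0,0,0,0],[-0.002,0,0.048,0,0,0,0]]
  ]
}}

```text
time_s: 9.38
tool_pos: [0.5036, 0.0332, 0.0544]
tool_rot: [180.0, -0.0, 12.9]
force: [-1.6, -0.2, 7.7]
grip_width: 0.0007
grasp_force: 3.5
```

{"fn": "servo_tool", "kwargs": {
  "series": [
    [[0,0,0.003,0,0,0,0],[0,0,0.003,0,0,0,0],[0,0,0.003,0,0,0,0],[0,0,0,0,0,0,0],[0,0,-0.03,0,0,0,0],[0,0,-0.1,0,0,0,0],[0,0,-0.2,0,0,0,0],[0,0,-0.35,0,0,0,0],[0,0,-0.5,0,0,0,0],[0,0,-0.5,0,0,0,0],[0,0,-0.5,0,0,0,0]]
  ]
}}

```text
time_s: 10.3
tool_pos: [0.5052, 0.0334, 0.2072]
tool_rot: [179.9, -0.4, 12.9]
force: [0.7, 0.8, -0.2]
grip_width: 0.0006
grasp_force: 0.0
```

Run:
```python
from h import *
c=cam("top"); cv2.imwrite("pics/end.png",cv2.resize(c["frame"][:,:,::-1],(800,600)))
P=pts(c); 
q=P[int(250*.64):int(345*.64),int(340*.64):int(455*.64)].reshape(-1,3); m=abs(q[:,2]-.05)<.012; print(m.sum(),rect(q[m,:2]))
```

```text
982 [555.3 -38.9 129.9 115.3  12.8]
```

View pics/end.png

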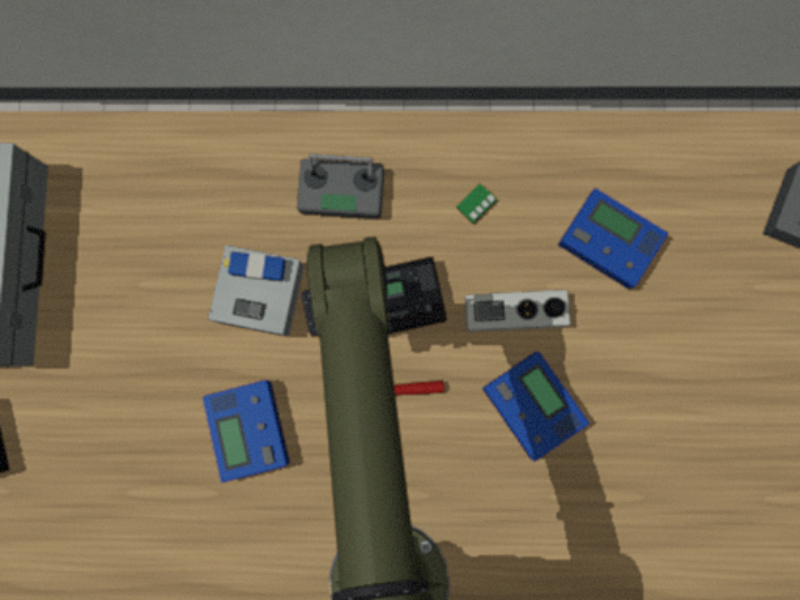

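The final picture shows nothing displaced. The charger's visible edge at (440,290), the pack (257,265), the screwdriver (420,388), the transmitter and the board are all where they started. The arm is clear.

```bash
python3 -c "
from h import *
print(env.sign_off())"
```

```text
the job is handed in; nothing more can be done
None
```

I pushed the strip rocker over, then the supply rocker, then pressed the start key to its stop and released it, and handed the job in at about 10 s of the 48 s. Depth readings show both rockers over and nothing visible moved; the hand-in gave no verdict, and the arm hid the start key, so its spring-back wasn't seen.

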